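# Call the line lead and point out the open port

### The arm

A 6-joint arm with a two-finger parallel gripper is mounted at the origin on the work surface. World frame = base frame: x ahead of the robot, y to its left, z up, the work surface at z = 0. Lengths are in m, angles in rad, forces in N, time in s.
With the tool pointing down it reaches from about 0.35 to 0.85 m from the base axis. Payload 8.1 kg.
Tool frame: the origin (TCP) lies between the finger pads, 19 mm behind the fingertips; this is the grasp point; z points along the fingers, y is the line along which they close (so a half turn about z gives the same grasp; the last joint's range is limited). The gripper opens to 93 mm and grips with 3 to 60 N. Pads are 15 mm wide; open, the fingers measure 128 mm over their backs; the gripper's body (75 mm by 188 mm) begins 65 mm behind the grasp point.
Start: joints at [-1.207, 0.13, 1.488, -0, 1.523, -0.085], TCP at [0.26, -0.541, 0.237] pointing down, gripper open.
Joint ranges: [-2.96, 2.96], [-0.89, 2.26], [0.02, 2.5], [-1.34, 4.48], [0, 2.73], [-2.66, 2.66]. Speed limits (rad/s): [2.39, 2.39, 2.79, 3.14, 3.14, 3.14].

### API

Orientations are given as a 3x3 rotation matrix whose columns are the frame's x, y, z axes.
In Python, from bench import sensors, viewer, job gives the robot as it stands.
- The arm moves only by the shell command python3 -m inch 'ROWS' [FORCE]. ROWS is JSON, a list that holds one entry, the list of rows, each a list of 7 numbers: the shift along the tool's x, y, z in units of 40 cm (1.0 is 40 cm), then the turn, a rotation vector about the tool's x, y, z in units of pi/4 rad (1.0 is pi/4 rad), then the gripper command: -1 is fully open, 1 is shut, values between are in proportion. In form: [[[dx, dy, dz, rx, ry, rz, claw], ...]]. A call has 1 to 12 rows; each row is the pose to reach, as a shift and turn from the pose commanded when the call began, along the tool's axes at that moment; what a row does not reach only later rows make up. A row lasts 1/8 s, in which the tool goes at most 62.5 mm and 10.7 degrees, less where a joint would pass 70% of its speed; a pose out of reach is approached as far as the arm can. A call with a number of a shift or a turn outside -1 to 1 is refused whole. A call with a gripper value outside its range is refused whole. The fingers move at their own pace and stop on an object; FORCE is the grip in N (left out, the last holds). Time passes only in rows, so rows that repeat a pose let the fingers close. It gives the time, the measured TCP pose, the force, the opening and the grip force at its end, in the units of the state.
- sensors.state(): the state, without advancing time (a new reading comes with each control period).
- viewer.camera(name): name is "scene" or "top"; returns a dict with "img" (400x640x3 uint8, red, green, blue), "camera_matrix" (3x3 intrinsics, pixels), "R" (3x3) and "t" (3): a world point X has camera coordinates R X + t. Camera axes: x right, y down, z forward; pixel columns grow to the right and rows downward; lengths in m; the calibration is good to about 2 mm. A picture is of the moment at which its call begins. There is no depth.
- job.hand_in(): hands the job in; it is judged then, once.
The state is a dict: "time": time; "joints": joint angles; "qd": joint speeds; "joint_efforts": joint torques, N m; "eef_pos": TCP position; "tcp_rot": TCP orientation; "wrist_force": force on the tool from outside, world axes, zero at the start; "wrist_torque": the same for the moment, N m; "width": opening from 0.0 (shut) to 1.0 (fully open); "grip_force": force on a finger pad.
Only numpy, scipy, OpenCV 4.12 (cv2) and the standard library are available. Lean on these libraries where they do the work, as an engineer would, in place of code of your own. Each camera call takes 0.05 s, during which the arm holds its last target. There are 200 camera calls.

### The job

This air manifold has reached the end of the line with one port left open: neither a fitting nor a blanking plug is screwed into it. Call the line lead by pressing the plain push-button on the button box right in (not the mushroom-headed emergency stop), then point out the open port: hold the fingertips about 3 cm straight above it, keep still there for a couple of seconds, and finish still pointing at it. Do not touch the manifold or anything on it, do not operate the emergency stop, and leave the loose things on the bench where they are.

Things in the scene. Friction and masses are not known exactly. Their poses are not given: they have to be found in the camera images.
- manifold: Aluminium block 62 mm wide (x), 270 mm long (y), top face 62 mm above the bench, fixed on a plate 150 x 290 x 12 mm. Five ports in the top face at x = 0, y = -100, -50, 0, 50, 100 mm: three hold a fitting, one a blanking plug, one is open; which is which changes. Nothing by the ports stands over 26 mm above the top face. Origin on the bench under the block's middle, z up.
- gauge_top (a point): Middle of a round gauge, 40 mm across, lying face up 87 mm above the bench on the black regulator at the manifold's +y end (manifold y = 182 mm). The regulator and its knob reach to manifold y = 270 mm.
- open_port: The port without anything in it: a dark round hole 22 mm across and 18 mm deep in the manifold's top face. Origin at the centre of its mouth, level with the block's top face (62 mm above the bench), z up and out of the hole. The fingertips are about 3 cm above it when the TCP is about 50 mm above it.
- fitting_1: Straight brass push-in air fitting, screwed into one of the five ports of the manifold: 27 mm hexagon, black release collar with a small bore on top, stands 26 mm above the block's top face. Fixed. Origin on its axis at the level of the block's top face, z up.
- fitting_2: Straight brass push-in air fitting, screwed into one of the five ports of the manifold: 27 mm hexagon, black release collar with a small bore on top, stands 26 mm above the block's top face. Fixed. Origin on its axis at the level of the block's top face, z up.
- fitting_3: Straight brass push-in air fitting, screwed into one of the five ports of the manifold: 27 mm hexagon, black release collar with a small bore on top, stands 26 mm above the block's top face. Fixed. Origin on its axis at the level of the block's top face, z up.
- blank_plug: Brass blanking plug that properly closes one of the five ports: a flange 29 mm across with a small hexagon head, 11 mm high over all, no hole. Fixed. Origin on its axis at the level of the block's top face, z up.
- button_box: Grey push-button box fixed on the bench, 165 mm long (its x), 85 mm wide (its y), 60 mm high, with a short conduit at its +x end. The call button is at x = -40 mm, the emergency stop at x = +40 mm, both on y = 0. Origin on the bench under its middle, z up.
- call_button (a joint): Travel of the call button in m: 0 released, 0.006 pressed right in (vertically down). Spring return; it starts to move at about 2 N and takes about 6 N to press right in.
- call_button_top (a point): Centre of the top of the call button: a plain black round push-button 31 mm across in a steel bezel 39 mm across, its flat top 78 mm above the bench (12 mm above the bezel) when released. Moves with the button.
- estop (a joint): Travel of the emergency stop in m: 0 at rest, 0.006 pressed in. To be left at 0.
- estop_top (a point): Centre of the top of the emergency stop: a mushroom head 40 mm across on a flat disc 60 mm across, its top 97 mm above the bench, 80 mm from the call button.
- spare_fitting: Loose spare brass fitting standing upright on the bench near the manifold, 27 mm hexagon, 38 mm high. To be left alone. Origin at the centre of its underside.
- wrench: Loose steel wrench, 180 mm long, lying flat on the bench on the robot's side of the manifold. To be left alone. Origin under its middle.
- sealant: Loose white sealant bottle, 40 mm across and 100 mm high, standing beyond the button box. To be left alone. Origin at the centre of its underside.
- tray: Loose small open plastic tray, 100 x 75 x 30 mm, beside the button box. To be left alone. Origin at the centre of its underside.
There are look-alikes about, which are no part of the job. Of the things that look like the button_box, take the one that is farthest to the robot's left at the start.

How it is judged:
By the outcome, as a careful person would: the job done as asked, in the order asked, and still so for the second after the job is handed in, with the robot touching nothing.
It also fails if it takes over 35 s, if anything falls off the work surface, if the arm or the gripper's body presses on something with over 40 N, if the wrist force passes 120 N, or if a joint passes its speed limit or range.

## Working session

There is one attempt and no reset: what is moved stays moved. The work goes in short steps, Python scripts to look and compute and a shell command to move; the robot and the scene stay as the last step left them, time stands still between calls to the robot, and variables do not carry over. Pictures are saved under pics/ and viewed, at most 10 in all, crops included, and the job is handed in when it is done.

```bash
mkdir -p pics
cat > h.py <<'E'
import numpy as np,cv2
from bench import sensors,viewer,job
def snap(n,f):
    c=viewer.camera(n); cv2.imwrite(f,c["img"][:,:,::-1]); np.savez(f[:-4]+'.npz',**c); return c
def ray(c,uv,z):
    K,R,t=[np.array(c[k]) for k in("camera_matrix","R","t")]
    d=R.T@np.linalg.solve(K,[uv[0],uv[1],1.]); o=-R.T@t
    return o+d*(z-o[2])/d[2]
def proj(c,X):
    p=np.array(c["camera_matrix"])@(np.array(c["R"])@np.array(X)+np.array(c["t"])); return p[:2]/p[2]
E
python3 - <<'E'
from h import *
snap("top","pics/top.png");snap("scene","pics/scene.png")
s=sensors.state();print(s['eef_pos'],s['tcp_rot'],s['time'],s['wrist_force'])
E
```

```text
[ 0.26018254 -0.54012182  0.2364879 ] [[ 9.00955996e-01  4.33910080e-01 -5.79074387e-04]
 [ 4.33910441e-01 -9.00954676e-01  1.54951915e-03]
 [ 1.50632202e-04 -1.64731499e-03 -9.99998632e-01]] 0.1 [ 0.61410688 -0.22828296 -0.31310963]
```

View pics/top.png

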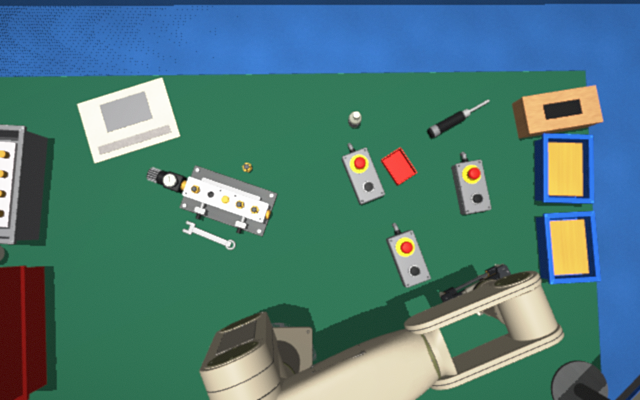

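View pics/scene.png

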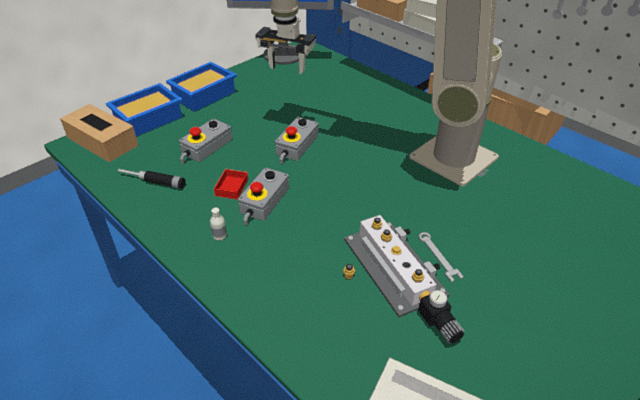

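The three button boxes in the top view are at (363,175), (408,257) and (472,185). The one at (363,175) is farthest left (+y), with the tray beside it and the bottle beyond, so I take that one. Its call button is at about (369,187) and its e-stop at (360,163). The open port looks like the dark hole at top (211,195), scene (407,264). I'll confirm both in one crop.

Run:
```python
from h import *
c=np.load('pics/top.npz');s=np.load('pics/scene.npz')
def crop(i,x,y,w,h,f): return cv2.resize(i[y:y+h,x:x+w,::-1],None,fx=f,fy=f,interpolation=cv2.INTER_CUBIC)
a=crop(c['img'],335,140,80,60,5);b=crop(c['img'],175,160,80,60,5);d=crop(s['img'],360,210,80,75,5)[:, :400]
d=cv2.resize(d,(320,300)); cv2.imwrite('pics/crop.png',np.vstack([np.hstack([a,b]),np.hstack([d,np.zeros((300,480,3),np.uint8)])]))
# refine dark blobs
def dark(cam,x,y,r,thr):
    g=cv2.cvtColor(cam['img'],cv2.COLOR_RGB2GRAY)[y-r:y+r+1,x-r:x+r+1]
    n,l,st,ce=cv2.connectedComponentsWithStats((g<thr).astype(np.uint8))
    return [(ce[i]+[x-r,y-r],st[i,4]) for i in range(1,n) if st[i,4]>5]
print('btn',[(p,n,ray(c,p,.078)) for p,n in dark(c,369,187,7,70)])
print('btn scene',[(p,n,ray(s,p,.078)) for p,n in dark(s,270,174,7,60)])
print('port',[(p,n,ray(c,p,.062)) for p,n in dark(c,211,195,5,90)])
print('port scene',[(p,n,ray(s,p,.062)) for p,n in dark(s,407,265,6,80)])
hsv=cv2.cvtColor(c['img'],cv2.COLOR_RGB2HSV)
for nm,p in [('estop',(360,163)),('fit',(195,188)),('fit',(254,210)),('gauge',(170,181)),('sealant',(355,116)),('tray',(398,166))]:
    print(nm,ray(c,p,{'estop':.097,'fit':.088,'gauge':.087,'sealant':.1,'tray':.03}[nm]))
```

```text
btn []
btn scene [(array([269.5       , 174.71428571]), np.int32(56), array([ 0.56012517, -0.29049774,  0.078     ]))]
port [(array([210.23529412, 194.        ]), np.int32(17), array([0.54043299, 0.20696481, 0.062     ]))]
port scene [(array([406. , 264.5]), np.int32(24), array([0.53896207, 0.20990524, 0.062     ]))]
estop [ 0.62998026 -0.26946055  0.097     ]
fit [0.55781121 0.24889582 0.088     ]
fit [0.48669407 0.06401067 0.088     ]
gauge [0.58084286 0.32778967 0.087     ]
sealant [ 0.77879158 -0.25604197  0.1       ]
tray [ 0.62828671 -0.40072496  0.03      ]
```

View pics/crop.png

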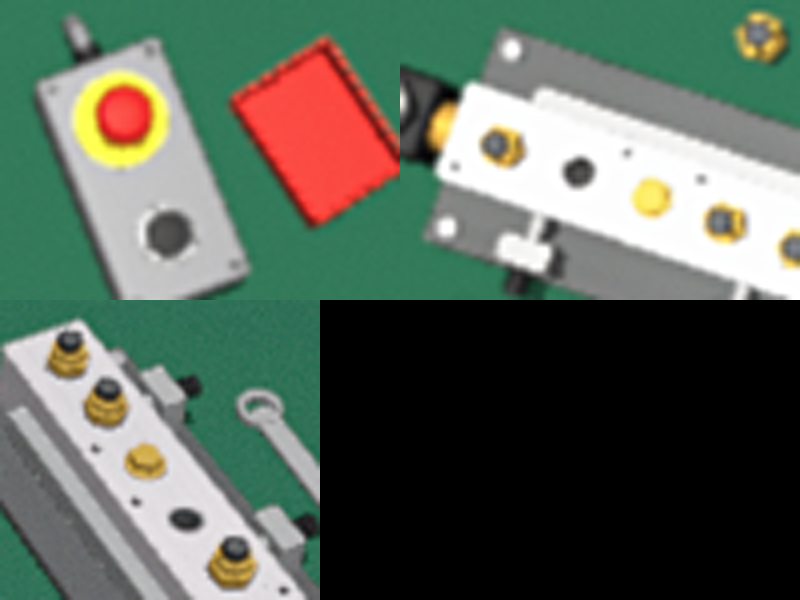

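The crop confirms it: the chosen box has a yellow and red e-stop at top (360,163) and a black call button at about (368,186). The port at top (210,194) is a bare dark hole, with brass on its neighbours and the flat yellow plug next to it at (225,199).

```bash
cat >> h.py <<'E'
def shift(X):
    s=sensors.state(); return (np.array(s['tcp_rot']).T@(np.array(X)-s['eef_pos']))/0.4
E
python3 - <<'E'
from h import *
c=np.load('pics/top.npz')
g=cv2.cvtColor(c['img'],cv2.COLOR_RGB2GRAY)
m=(g[179:194,361:377]<90).astype(np.uint8);n,l,st,ce=cv2.connectedComponentsWithStats(m)
for i in range(1,n): print(ce[i]+[361,179],st[i,4],ray(c,ce[i]+[361,179],.078))
p=ray(c,(368.2,186.2),.078);print(p)
print(shift([p[0],p[1],.14]))
E
```

```text
[368.27083333 186.375     ] 48 [ 0.55790046 -0.29624167  0.078     ]
[ 0.55845881 -0.29602793  0.078     ]
[ 0.93658536 -0.22583375  0.24173318]
```

```bash
python3 -m inch '[[[0.936,-0.227,0.1,0,0,0,1],[0.936,-0.227,0.1,0,0,0,1],[0.936,-0.227,0.1,0,0,0,1],[0.936,-0.227,0.1,0,0,0,1],[0.936,-0.227,0.1,0,0,0,1],[0.936,-0.227,0.1,0,0,0,1],[0.936,-0.227,0.1,0,0,0,1],[0.936,-0.227,0.24,0,0,0,1],[0.936,-0.227,0.24,0,0,0,1],[0.936,-0.227,0.24,0,0,0,1],[0.936,-0.227,0.24,0,0,0,1]]]'
python3 - <<'E'
from h import *
c=snap("scene","pics/s2.png")
p=proj(c,[.558,-.295,.078]);x,y=map(int,p);print(p)
cv2.imwrite('pics/s2c.png',cv2.resize(c['img'][y-70:y+50,x-80:x+80,::-1],None,fx=4,fy=4))
print(shift([.558,-.295,.091]),sensors.state()['eef_pos'],sensors.state()['width'],sensors.state()['wrist_force'])
E
```

```text
time: 1.48
eef_pos: [0.5591, -0.2977, 0.1443]
tcp_rot: [[0.901, 0.433, 0.003], [0.433, -0.901, -0.002], [0.002, 0.003, -1.0]]
wrist_force: [0.3, 0.2, 0.2]
width: 0.007
grip_force: 0.0
[269.05335091 173.73325791]
[-4.74088282e-05 -7.46732353e-03  1.32720221e-01] [ 0.55914399 -0.29757585  0.1440973 ] 0.007195557686111083 [-0.673205    0.75730465  0.62959632]
```

View pics/s2c.png

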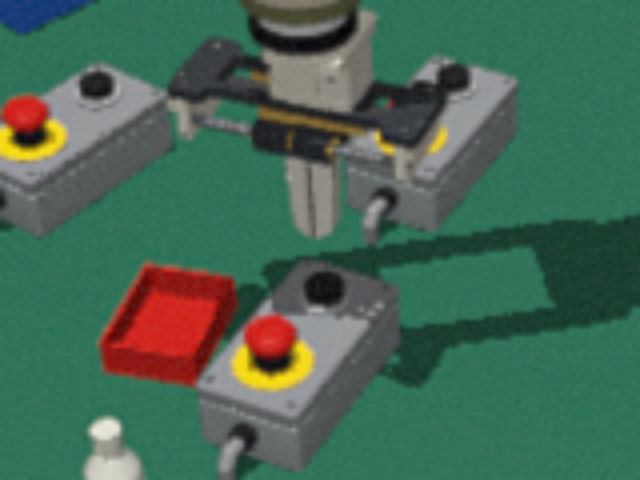

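The closed fingers hang above the black call button (crop 323,288), clear of the red mushroom head. Now press.

```bash
python3 -m inch '[[[0,-0.004,0.08,0,0,0,1],[0,-0.004,0.1,0,0,0,1],[0,-0.004,0.115,0,0,0,1],[0,-0.004,0.125,0,0,0,1],[0,-0.004,0.125,0,0,0,1],[0,-0.004,0.125,0,0,0,1]]]'
python3 -c "
from h import *
s=sensors.state();print(s['eef_pos'],s['wrist_force'],shift([.558,-.295,.0905]))"
```

```text
time: 2.28
eef_pos: [0.5578, -0.2952, 0.0924]
tcp_rot: [[0.901, 0.434, 0.001], [0.434, -0.901, -0.001], [0.0, 0.001, -1.0]]
wrist_force: [-2.8, 0.7, 5.7]
width: 0.003
grip_force: 2.5
[ 0.55782381 -0.2951847   0.09236621] [-2.76179744  0.72852029  5.66750757] [ 0.00059586 -0.00022886  0.0046655 ]
```

```bash
python3 -m inch '[[[0,0,0.006,0,0,0,1],[0,0,0.01,0,0,0,1],[0,0,0.01,0,0,0,1],[0,0,0.01,0,0,0,1]]]'
```

```text
time: 2.78
eef_pos: [0.5581, -0.2953, 0.0909]
tcp_rot: [[0.901, 0.434, 0.001], [0.434, -0.901, -0.001], [0.001, 0.002, -1.0]]
wrist_force: [-10.9, 6.0, 22.6]
width: 0.005
grip_force: 11.5
```

The force jumped from 6 N to 22 N with no further travel, so the button is right in against its stop. Now lift, and carry over towards the open port.

```bash
python3 -m inch '[[[0,0,-0.15,0,0,0,1],[0,0,-0.25,0,0,0,1],[0.1,-0.2,-0.25,0,0,0,1],[0.4,-0.9,-0.25,0,0,0,1],[0.4,-0.9,-0.25,0,0,0,1],[0.4,-0.9,-0.25,0,0,0,1],[0.4,-0.9,-0.25,0,0,0,1],[0.4,-0.9,-0.25,0,0,0,1],[0.4,-0.9,-0.25,0,0,0,1],[0.4,-0.9,-0.25,0,0,0,1],[0.4,-0.9,-0.25,0,0,0,1],[0.4,-0.9,-0.25,0,0,0,1]]]'
python3 - <<'E'
from h import *
c=snap("scene","pics/s3.png")
p=proj(c,[.558,-.295,.078]).astype(int)
x,y=p;a=cv2.resize(c['img'][y-40:y+50,x-60:x+60,::-1],None,fx=3,fy=3)
b=cv2.resize(c['img'][170:310,330:460,::-1],(400,430));o=np.zeros((430,760,3),np.uint8);o[:270,:360]=a;o[:,360:]=b
cv2.imwrite('pics/s3c.png',o)
s=sensors.state();print(s['eef_pos'],s['wrist_force'],shift([.5397,.2085,.112]))
E
```

```text
time: 4.28
eef_pos: [0.5458, 0.0972, 0.1874]
tcp_rot: [[0.902, 0.432, -0.0], [0.432, -0.902, -0.0], [-0.0, 0.0, -1.0]]
wrist_force: [-0.3, 0.3, 0.3]
width: 0.004
grip_force: 0.0
[0.54580612 0.09734855 0.18739397] [ 0.42870642 -0.42740916  0.03041964] [ 0.10627439 -0.2572518   0.18842344]
```

View pics/s3c.png

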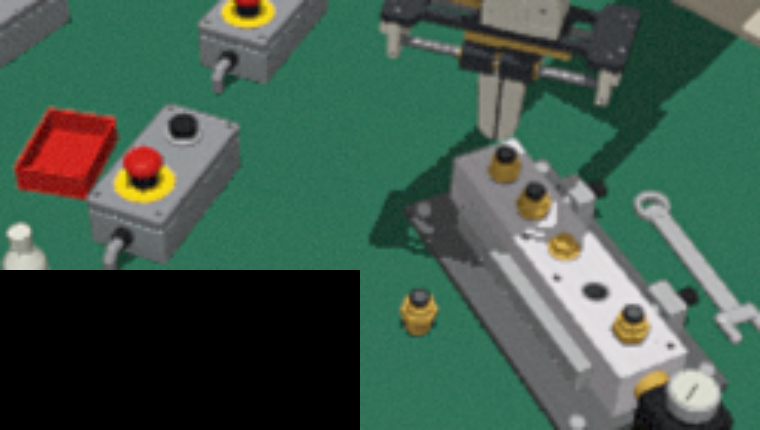

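The box, tray and bottle are where they were and the button is released. The dark hole (crop 595,291) is clear. Next: above the hole, then down to 3 cm.

```bash
python3 -m inch '[[[0.106,-0.256,0,0,0,0,1],[0.106,-0.256,0,0,0,0,1],[0.106,-0.256,0.05,0,0,0,1],[0.106,-0.256,0.1,0,0,0,1],[0.106,-0.256,0.15,0,0,0,1],[0.106,-0.256,0.185,0,0,0,1],[0.106,-0.256,0.185,0,0,0,1],[0.106,-0.256,0.185,0,0,0,1],[0.106,-0.256,0.185,0,0,0,1]]]'
python3 - <<'E'
from h import *
c=snap("scene","pics/s4.png");t=snap("top","pics/t4.png")
a=cv2.resize(c['img'][170:320,330:460,::-1],(390,450));b=cv2.resize(t['img'][130:260,140:250,::-1],(381,450))
cv2.imwrite('pics/s4c.png',np.hstack([a,b]))
s=sensors.state();print(s['eef_pos'],s['wrist_force'],shift([.5397,.2085,.112]),proj(c,[.5397,.2085,.093]))
E
```

```text
time: 5.45
eef_pos: [0.5401, 0.2097, 0.1146]
tcp_rot: [[0.901, 0.434, 0.002], [0.434, -0.901, 0.001], [0.002, 0.0, -1.0]]
wrist_force: [-0.1, -0.3, 0.3]
width: 0.003
grip_force: 0.0
[0.5398653  0.20973984 0.11432782] [ 0.26332837 -0.1268239   0.47865464] [-0.00172596  0.00261197  0.00581756] [406.83577502 256.10631508]
```

View pics/s4c.png

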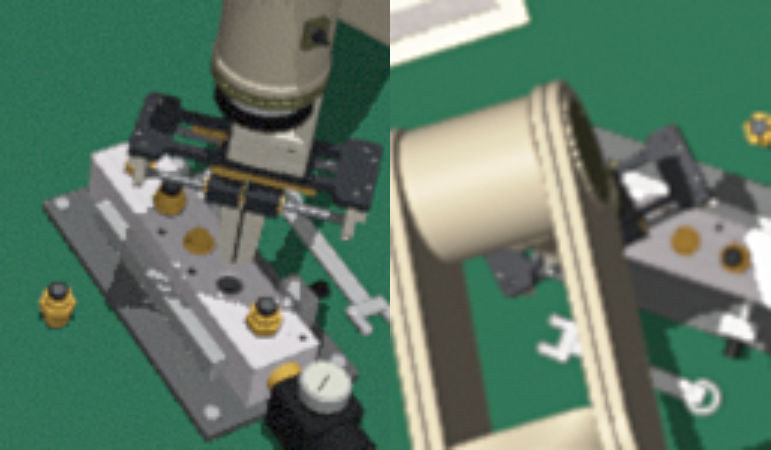

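The fingertips (crop 237,258, about scene 408,256) are directly above the dark hole at crop (230,284), which matches the predicted (407,256). I'll trim 2 mm and hold still.

```bash
H='x'; python3 -m inch '[[[0,0.002,0.004,0,0,0,1],[0,0.002,0.004,0,0,0,1],[0,0.002,0.004,0,0,0,1],[0,0.002,0.004,0,0,0,1],[0,0.002,0.004,0,0,0,1],[0,0.002,0.004,0,0,0,1],[0,0.002,0.004,0,0,0,1],[0,0.002,0.004,0,0,0,1],[0,0.002,0.004,0,0,0,1],[0,0.002,0.004,0,0,0,1],[0,0.002,0.004,0,0,0,1],[0,0.002,0.004,0,0,0,1]]]' && python3 -m inch '[[[0,0,0,0,0,0,1],[0,0,0,0,0,0,1],[0,0,0,0,0,0,1],[0,0,0,0,0,0,1],[0,0,0,0,0,0,1],[0,0,0,0,0,0,1],[0,0,0,0,0,0,1],[0,0,0,0,0,0,1],[0,0,0,0,0,0,1],[0,0,0,0,0,0,1],[0,0,0,0,0,0,1],[0,0,0,0,0,0,1]]]' && python3 -m inch '[[[0,0,0,0,0,0,1],[0,0,0,0,0,0,1],[0,0,0,0,0,0,1],[0,0,0,0,0,0,1]]]' && python3 -c "
from bench import job
print(job.hand_in())"
```

```text
time: 7.05
eef_pos: [0.5397, 0.2088, 0.1118]
tcp_rot: [[0.901, 0.434, 0.0], [0.434, -0.901, 0.0], [0.0, -0.0, -1.0]]
wrist_force: [-0.2, 0.3, -0.2]
width: 0.006
grip_force: 0.0
time: 8.55
eef_pos: [0.5397, 0.2088, 0.1119]
tcp_rot: [[0.901, 0.434, 0.0], [0.434, -0.901, 0.0], [0.0, -0.0, -1.0]]
wrist_force: [-0.4, -0.3, -0.8]
width: 0.008
grip_force: 0.0
time: 9.05
eef_pos: [0.5397, 0.2088, 0.1118]
tcp_rot: [[0.901, 0.434, -0.0], [0.434, -0.901, -0.0], [-0.0, 0.0, -1.0]]
wrist_force: [0.2, -0.7, 0.7]
width: 0.001
grip_force: 0.0
the job is handed in; nothing more can be done
None
```

I pressed the call button on the leftmost box right in. The fingertips then held still about 3 cm above the open port for over 2 s, and I handed the job in at 9 s with the arm still pointing there; no verdict was returned.

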